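# Free the seized print clamp

### The arm

A 7-joint arm with a two-finger parallel gripper is mounted at the origin on the work surface. World frame = base frame: x ahead of the robot, y to its left, z up, the work surface at z = 0. Lengths are in m, angles in rad, forces in N, time in s.
With the tool pointing down it reaches from about 0.4 to 0.875 m from the base axis. Payload 19.3 kg.
Tool frame: the origin (TCP) lies on the centre line of the jaws, within the pads' length; the fingertips stand 11 mm ahead of it and the grasp point (between the pads) lies 8 mm behind it; y points along the fingers, x is the direction in which the jaws open and shut, and the axes are right-handed (so a half turn about y gives the same grasp; the last joint's range is limited). The gripper opens to 85 mm and grips with 20 to 120 N. Pads are 22 mm wide; open, the fingers measure 114 mm over their backs; the gripper's body (76 mm by 85 mm) begins 54 mm behind the grasp point. The pads swing forward as they close: fully open they stand 13 mm farther back than shut.
Start: joints at [1.164, 0.521, -0.036, 1.599, 0.021, 1.021, -0.113], TCP at [0.207, -0.59, 0.242] pointing down, gripper open.
Joint ranges: [-2.91, 2.91], [-0.3, 2.13], [-1.5, 1.42], [0.17, 2.43], [-1.26, 4.41], [0.16, 1.93], [-2.52, 2.52]. Speed limits (rad/s): [1.89, 1.89, 2.39, 2.39, 3.01, 3.01, 3.01].

### API

Orientations are given as [roll, pitch, yaw] about the fixed x, y, z axes, in that order (R = Rz(yaw) Ry(pitch) Rx(roll)).
In Python, from workcell import monitor, cams, bot gives the robot as it stands.
- The arm moves only by the tool send_rows, never from a script. Its argument "series" is text: rows parted by semicolons, each of 7 numbers parted by spaces: the turn, a rotation vector about the tool's x, y, z in rad, then the shift along the tool's x, y, z in mm, then the opening, from 0 (shut) to 1 (fully open). In form: ax ay az tx ty tz claw; .... A call has 1 to 20 rows; each row is the pose to reach, as a shift and turn from the pose commanded when the call began, along the tool's axes at that moment; what a row does not reach only later rows make up. A row lasts 1/12 s, in which the tool goes at most 41.7 mm and 7.16 degrees, less where a joint would pass 70% of its speed; a pose out of reach is approached as far as the arm can. A call with a gripper value outside its range is refused whole. The fingers move at their own pace and stop on an object; "force" is the grip in N (left out, the last holds). Time passes only in rows, so rows that repeat a pose let the fingers close. It gives the time, the measured TCP pose, the force and the opening at its end, in the units of the state.
- monitor.observe(): the state, without advancing time (a new reading comes with each control period).
- cams.grab_frame(name): name is "side" or "top"; returns the picture (400x640x3 uint8, red, green, blue); there is no depth.
- cams.get_calibration(name): a dict with "mtx" (3x3 intrinsics, pixels), "k1" (the pictures are not rectified: a ray, as slopes to the right and down, at radius r is drawn at 1 + k1 r^2 times it, then the intrinsics apply), "origin" and "attitude" of the camera in the world. Camera axes: x right, y down, z forward; pixel columns grow to the right and rows downward; lengths in m; the calibration is good to about 2 mm. A picture is of the moment at which its call begins. get_calibration takes no time and is no camera call.
- bot.job_done(): hands the job in, once; it reports no verdict.
The state is a dict: "clock": time; "qpos": joint angles; "qd": joint speeds; "joint_efforts": joint torques, N m; "position": TCP position; "tool_rot": TCP orientation; "force": force on the tool from outside, world axes, zero at the start; "moment": the same for the moment, N m; "grip_width": finger opening in m.
Only numpy, scipy, OpenCV 4.12 (cv2) and the standard library are available. Lean on these libraries where they do the work, as an engineer would, in place of code of your own. Each camera call takes 0.05 s, during which the arm holds its last target.

### The job

The brass locking pin of the blue print clamp is stuck. Take the drift punch from its dark wooden rest, push the pin from its plain end with the punch until its whole square head stands clear of the clamp on the other side, and lay the punch back on its rest. Then draw the pin out by its head and lay it in the white tray, and last lift the red-handled lever all the way up and leave it there to open the clamp, without disturbing the jar, the cup and the ink pot.

Things in the scene. Friction and masses are not known exactly. Their poses are not given: they have to be found in the camera images.
- clamp: Blue two-cheek print clamp, fixed; dark base plate 140 x 90 mm, 12 mm thick. Origin on the table under the pin, z up. The pin lies level along the clamp's y axis at x = 0, 50 mm above the table, plain end to -y, head to +y. Cheeks: right y -32 to -22 mm, left y +4 to +32 mm, both 36 mm wide (x), 74 mm high. Behind (+x) a jaw bar and a plywood board reach x = 200 mm.
- clamp_hole (a point): Centre of the 16 mm square access hole in the right cheek, on its outer face (clamp y = -32 mm, z = 50 mm). The pin's plain end stands 3 mm inside it. Farther in, the lever's steel tongue (clamp y -8 to +4 mm) has a 12 mm square hole for the pin.
- clamp_pocket (a point): Point on the pin's axis at the outer face of the left cheek (clamp y = +32 mm, z = 50 mm). The head starts in a 20 mm wide pocket, open above and towards +y, its end 2 mm below this face; it is wholly clear once 14 mm farther out. A spring plunger in this cheek (its screw stands 80 mm high) binds the pin: 5 to 12 N towards +y moves it, and it stays where it is left.
- pin_head (a point): Centre of the pin's square brass head, 16 x 16 mm across and 12 mm long. Its y axis runs along the pin, pointing from the plain end to the head, the way it comes out. Starts at y = +24 mm in the clamp's frame, z = 50 mm. Pin 55 g, loose.
- pin_tail (a point): Centre of the plain end face of the pin's round shank, 10 mm in diameter and 47 mm long, 53 mm from the head's centre.
- punch_grip (a point): Centre of the square dark steel body of the drift punch, 12 x 12 mm and 90 mm long, with an orange band at each end; the place to hold it. Its y axis points along the punch towards the tip. The punch is loose, 100 g; it starts on the rest with its axis 40 mm above the table.
- punch_tip (a point): Centre of the flat end of the punch's round tip, 6 mm in diameter and 40 mm long, 85 mm from punch_grip.
- rest: Fixed dark wooden punch rest, base 70 x 84 mm and 10 mm thick; origin on the table under its centre. Two upright forks, 8 mm thick, stand at y = -31 and +31 mm; the seats are 34 mm above the table, 14 mm wide at the bottom and flared, up to 51 mm high and 44 mm wide. The punch lies in both forks along the rest's y axis, tip to +y, punch_grip 40 mm above the centre.
- tray: Fixed white tray, outside 150 (x) x 130 (y) x 24 mm, walls and floor about 4 mm; origin on the table under its centre.
- lever (a joint): Angle of the clamp lever: 0 down, 1.2 rad fully up. It pivots about the clamp's y axis at clamp x = +50 mm, 50 mm above the table; the handle rises and swings back towards +x. It needs 2 to 5 N at the handle and stays where it is left. The pin locks it. Raising it lifts the jaw.
- lever_grip (a point): Grip point on the red round handle bar, 14 mm in diameter and 104 mm long, along the clamp's y axis, 160 mm from the pivot; this point is 32 mm to the +y side of the steel lever arm (12 mm wide), which meets the bar at its middle. Down, it lies at clamp x = -110 mm, y = +30 mm, 50 mm above the table.
- lever_hinge (a point): Point on the lever's pivot axis level with lever_grip (clamp x = +50 mm, y = +30 mm, z = 50 mm).
- paint_jar: Bystander: paint jar with yellow lid, 56 mm in diameter, 75 mm high; origin under its centre.
- water_cup: Bystander: white cup, 70 mm in diameter, 85 mm high; origin under its centre.
- ink_pot: Bystander: blue ink pot with black lid, 48 mm in diameter, 45 mm high; origin under its centre.
Not all that is in view belongs to the job. Of the things shaped like the part that bears punch_grip, the dark steel one is meant.

How it is judged:
By the outcome, as a careful person would: the job done as asked, in the order asked, and still so for the second after the job is handed in, with the robot touching nothing.
It also fails if it takes over 72 s, if anything falls off the work surface, if the arm or the gripper's body presses on something with over 40 N, if the wrist force passes 120 N, or if a joint passes its speed limit or range.

## Working session

There is one attempt and no reset: what is moved stays moved. The work goes in short steps, Python scripts to look and compute and a tool call to move; the robot and the scene stay as the last step left them, time stands still between calls to the robot, and variables do not carry over. Pictures are saved under pics/ and viewed, and the job is handed in when it is done.

Besides the shell and the picture viewer there is one more tool, called after ">>>" as name(argument=value, ...) on one line, values as JSON. send_rows: Moves the arm, as the interface text tells. Its arguments: {"type":"object","properties":{"series":{"type":"string"},"force":{"type":"number"}},"required":["series"]}

```bash
ls; mkdir -p pics
python3 - <<'E'
from workcell import monitor, cams, bot
import cv2
s=monitor.observe(); print(s)
for n in("side","top"):
    im=cams.grab_frame(n); cv2.imwrite(f"pics/{n}0.png",im[:,:,::-1]); c=cams.get_calibration(n); print(n,c)
E
```

```text
pics
{'clock': 0.0, 'qpos': array([ 1.16379104,  0.52203632, -0.03633302,  1.59997277,  0.02116501,
        1.02108426, -0.11277465]), 'qd': array([ 4.33896675e-05, -1.44604246e-03, -1.21409418e-03, -1.75624453e-03,
       -1.98690849e-04, -2.40275264e-03, -1.07993683e-03]), 'joint_efforts': array([-1.15735758e-03, -9.27108979e+01,  1.97947450e+00, -3.69934237e+01,
        1.78293331e-02,  8.21276248e-03, -4.43189106e-05]), 'position': array([ 0.20642394, -0.58960161,  0.24172436]), 'tool_rot': array([-1.57084210e+00,  1.11654293e-03, -1.23398976e+00]), 'force': array([-0.841463  , -0.37916343,  0.1755922 ]), 'moment': array([ 0.01272249, -0.07105331, -0.00366723]), 'grip_width': 0.08547753828415702}
side {'mtx': array([[446.74558003,   0.        , 321.7547894 ],
       [  0.        , 446.74558003, 202.60408187],
       [  0.        ,   0.        ,   1.        ]]), 'k1': -0.10461618026364211, 'origin': array([ 0.35424791, -0.86744342,  0.75866493]), 'attitude': array([-2.23125699, -0.0102791 , -0.23783251])}
top {'mtx': array([[398.70585236,   0.        , 317.3203653 ],
       [  0.        , 398.70585236, 199.75558678],
       [  0.        ,   0.        ,   1.        ]]), 'k1': 0.005156827885204366, 'origin': array([0.42010998, 0.02811278, 1.1794493 ]), 'attitude': array([-3.02482527, -0.00623603, -1.56087939])}
```

View pics/side0.png

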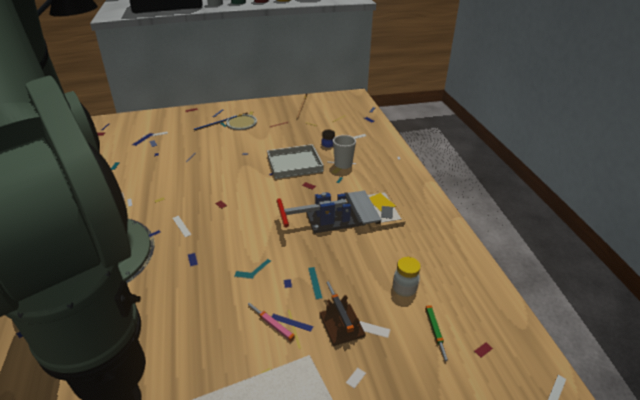

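View pics/top0.png

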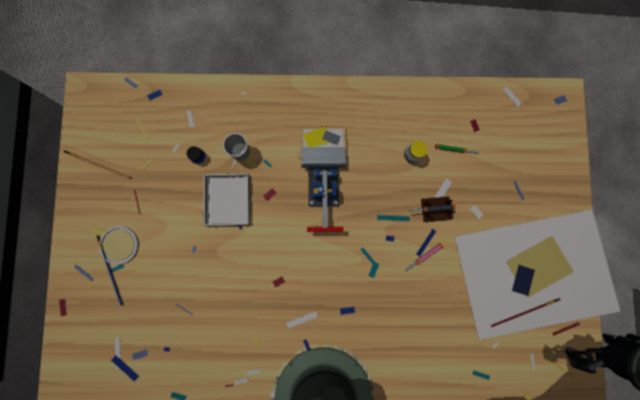

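```bash
cat > h.py <<'E'
import numpy as np, cv2
from scipy.spatial.transform import Rotation as Ro
from workcell import monitor, cams, bot
def cal(n):
    c=cams.get_calibration(n); return c["mtx"],c["k1"],np.array(c["origin"]),Ro.from_euler("xyz",c["attitude"]).as_matrix()
def ray(n,u,v):
    K,k,o,R=cal(n); p=cv2.undistortPoints(np.array([[[u,v]]],float),K,np.array([k,0,0,0.]))[0,0]
    return o,R@np.array([p[0],p[1],1])
def plane(n,u,v,z):
    o,d=ray(n,u,v); return o+d*(z-o[2])/d[2]
def tri(u1,v1,u2,v2):
    a,d=ray("side",u1,v1);b,e=ray("top",u2,v2)
    t=np.linalg.lstsq(np.array([d,-e]).T,b-a,rcond=None)[0]; p=a+t[0]*d;q=b+t[1]*e
    return (p+q)/2,np.linalg.norm(p-q)
def proj(n,P):
    K,k,o,R=cal(n); rv=cv2.Rodrigues(R.T)[0]; return cv2.projectPoints(np.array(P,float).reshape(-1,3),rv,-R.T@o,K,np.array([k,0,0,0.]))[0][:,0]
def crop(im,x0,y0,x1,y1,f,name):
    cv2.imwrite("pics/"+name,cv2.resize(im[y0:y1,x0:x1,::-1],None,fx=f,fy=f,interpolation=cv2.INTER_CUBIC))
E
python3 - <<'E'
import cv2
from h import *
t=cv2.imread("pics/top0.png")[:,:,::-1]; s=cv2.imread("pics/side0.png")[:,:,::-1]
crop(t,290,120,370,245,5,"t_cl.png"); crop(t,395,180,475,240,8,"t_rest.png")
crop(s,265,180,415,240,5,"s_cl.png"); crop(s,310,270,380,350,7,"s_rest.png")
E
```

```text
(no output)
```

View pics/t_cl.png

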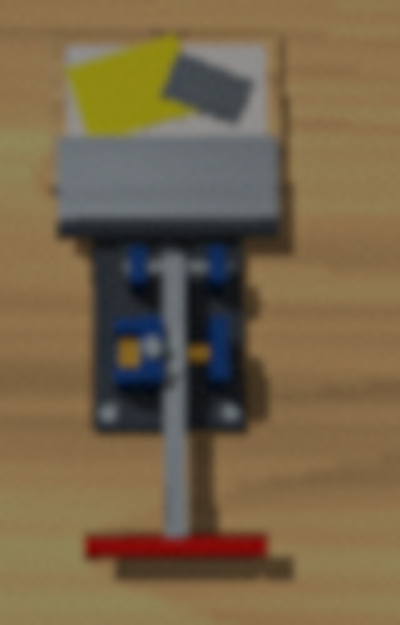

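View pics/t_rest.png

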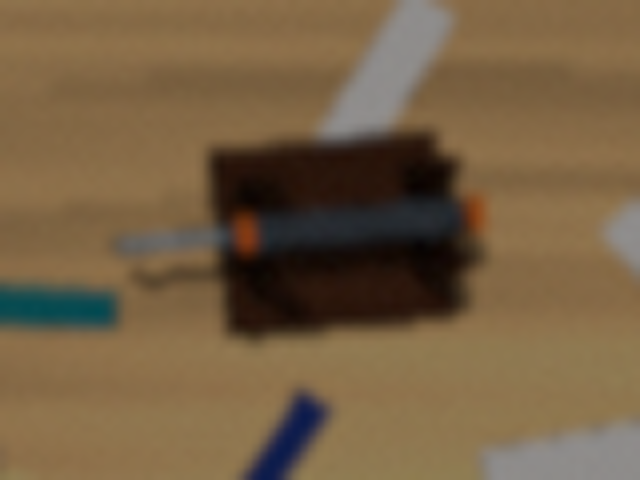

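View pics/s_cl.png

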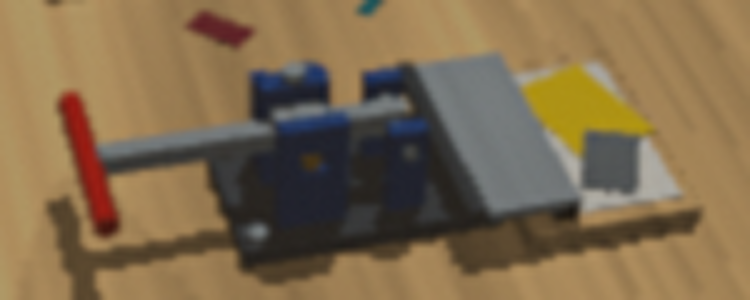

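View pics/s_rest.png

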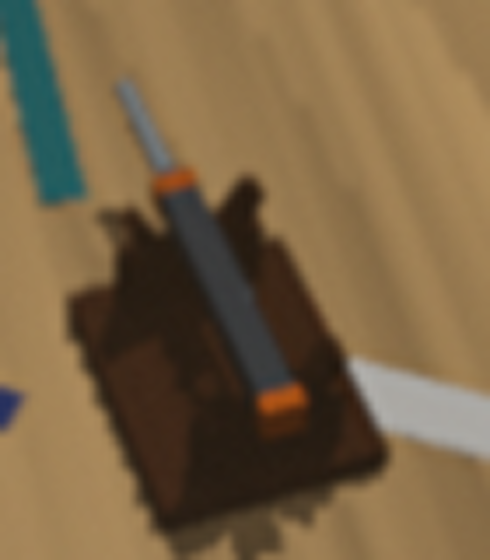

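Run:
```python
import cv2
from h import *
def blobs(im,box,lo,hi,amin=4):
    x0,y0,x1,y1=box; h=cv2.cvtColor(im[y0:y1,x0:x1],cv2.COLOR_BGR2HSV); m=cv2.inRange(h,lo,hi)
    n,l,st,c=cv2.connectedComponentsWithStats(m)
    return [(round(c[i][0]+x0,2),round(c[i][1]+y0,2),st[i].tolist()[2:]) for i in range(1,n) if st[i][4]>=amin],m
t=cv2.imread("pics/top0.png"); s=cv2.imread("pics/side0.png")
print("red t",blobs(t,(290,210,370,245),(0,200,90),(6,255,255))[0])
print("red s",blobs(s,(265,180,310,240),(0,200,90),(6,255,255))[0])
print("or t",blobs(t,(395,180,475,240),(5,170,110),(18,255,255))[0])
print("or s",blobs(s,(310,270,380,350),(5,170,110),(18,255,255))[0])
b,m=blobs(t,(290,178,350,208),(10,140,80),(25,255,255)); print("brass t",b)
b=blobs(s,(300,180,380,230),(8,120,60),(25,255,255))[0]; print("brass s",b)
b=blobs(t,(290,150,370,220),(105,150,40),(125,255,255))[0]; print("blue t",b)
# red rect
x0,y0=290,210;h=cv2.cvtColor(t[210:245,290:370],cv2.COLOR_BGR2HSV);m=cv2.inRange(h,(0,200,60),(6,255,255))
print(cv2.minAreaRect(cv2.findNonZero(m)))
g=cv2.fitLine(cv2.findNonZero(m),cv2.DIST_L2,0,.01,.01).ravel();print("redline",g)
```

```text
red t [(np.float64(325.43), np.float64(228.89), [35, 4, 109])]
red s [(np.float64(282.16), np.float64(211.81), [10, 26, 88])]
or t [(np.float64(454.33), np.float64(206.5), [2, 4, 6]), (np.float64(425.4), np.float64(209.2), [2, 3, 5])]
or s [(np.float64(334.83), np.float64(295.25), [6, 3, 12]), (np.float64(349.5), np.float64(326.67), [6, 4, 18])]
brass t [(np.float64(315.07), np.float64(189.86), [3, 5, 14]), (np.float64(329.0), np.float64(190.0), [3, 3, 9])]
brass s [(np.float64(309.22), np.float64(191.93), [22, 25, 142]), (np.float64(324.0), np.float64(183.38), [7, 8, 16]), (np.float64(335.8), np.float64(184.6), [3, 4, 5]), (np.float64(338.8), np.float64(188.0), [3, 3, 5]), (np.float64(370.4), np.float64(187.2), [4, 2, 5]), (np.float64(369.53), np.float64(190.71), [9, 5, 17]), (np.float64(375.5), np.float64(188.75), [2, 3, 4]), (np.float64(331.37), np.float64(194.11), [13, 10, 27]), (np.float64(338.8), np.float64(191.4), [3, 2, 5]), (np.float64(301.57), np.float64(193.93), [4, 5, 14]), (np.float64(375.7), np.float64(199.88), [10, 18, 110]), (np.float64(303.6), np.float64(199.0), [4, 3, 5]), (np.float64(326.83), np.float64(211.83), [3, 3, 6]), (np.float64(305.24), np.float64(223.62), [12, 17, 101]), (np.float64(301.14), np.float64(215.0), [3, 4, 7]), (np.float64(366.63), np.float64(227.05), [35, 7, 112])]
blue t [(np.float64(317.2), np.float64(172.24), [4, 8, 25]), (np.float64(333.0), np.float64(172.5), [5, 8, 26]), (np.float64(317.2), np.float64(184.8), [9, 4, 30]), (np.float64(333.38), np.float64(189.23), [6, 14, 56]), (np.float64(317.68), np.float64(194.58), [9, 5, 31])]
((35.0, 18.5), (3.0, 34.0), 90.0)
redline [ 9.9996930e-01 -7.8383218e-03  3.5431194e+01  1.8889908e+01]
```

Run:
```python
from h import *
print("red",tri(282.16,211.81,325.43,228.89), plane("top",325.43,228.89,.052),plane("side",282.16,211.81,.05))
print("front band",tri(334.83,295.25,425.6,209),plane("top",425.6,209,.045),plane("side",334.83,295.25,.045))
print("back band",tri(349.5,326.67,454.3,206.5),plane("top",454.3,206.5,.045),plane("side",349.5,326.67,.045))
print("head",plane("top",315.57-.5,189.86,.058), "tail seg",plane("top",329,190,.055))
print("tail side",plane("side",265+312/5,180+161/5,.05))
# zoom-based edges
f=lambda x,y,s,x0,y0:(x0+(x+.5)/s-.5,y0+(y+.5)/s-.5)
for nm,x,y,z in[("bar L",84,548,.05),("bar R",267,546,.05),("baseNearL",95,430,.012),("baseNearR",246,430,.012),("RcheekOuterFar",229,312,.074),("RcheekOuterNear",229,383,.074),("Lcheek outer near",114,383,.074),("Lfar",114,318,.074)]:
    print(nm,plane("top",*f(x,y,5,290,120),z).round(4))
for nm,x,y,z in[("tip",115,246,.04),("bandF",246,231,.046),("bandB",472,213,.046),("baseFL",212,150,.01),("baseFR",232,335,.01)]:
    print(nm,plane("top",*f(x,y,8,395,180),z).round(4))
for nm,x,y,z in[("tip",122,80,.04),("bandF",175,181,.046),("bandB",283,398,.046)]:
    print("s",nm,plane("side",*f(x,y,7,310,270),z).round(4))
```

```text
red (array([ 0.46970053, -0.00127647,  0.05342567]), np.float64(0.00018505159916548658)) [ 0.46985563 -0.00132256  0.052     ] [0.47016817 0.00293441 0.05      ]
front band (array([ 0.52991806, -0.28707158,  0.04729035]), np.float64(0.0004427938545746946)) [ 0.52991952 -0.28767105  0.045     ] [ 0.53070903 -0.28520897  0.045     ]
back band (array([ 0.5376541 , -0.36936505,  0.04697113]), np.float64(0.00024392098470400023)) [ 0.53798011 -0.37008086  0.045     ] [ 0.53803768 -0.36798107  0.045     ]
head [0.57995144 0.02909612 0.058     ] tail seg [ 0.58040499 -0.01057965  0.055     ]
tail side [ 0.58083729 -0.02398112  0.05      ]
bar L [0.4685 0.0524 0.05  ]
bar R [ 0.4707 -0.0511  0.05  ]
baseNearL [0.5395 0.0477 0.012 ]
baseNearR [ 0.5405 -0.0412  0.012 ]
RcheekOuterFar [ 0.6006 -0.0277  0.074 ]
RcheekOuterNear [ 0.5604 -0.0279  0.074 ]
Lcheek outer near [0.5597 0.0364 0.074 ]
Lfar [0.5965 0.0368 0.074 ]
tip [ 0.5261 -0.2411  0.04  ]
bandF [ 0.5314 -0.2866  0.046 ]
bandB [ 0.5388 -0.3676  0.046 ]
baseFL [ 0.5649 -0.2847  0.01  ]
baseFR [ 0.4965 -0.2906  0.01  ]
s tip [ 0.5258 -0.239   0.04  ]
s bandF [ 0.5298 -0.2864  0.046 ]
s bandB [ 0.5389 -0.3684  0.046 ]
```

```bash
cat >> h.py <<'E'
def rel(P,yaw,cur=None):
    "row values (turn, mm shift) to bring TCP to P, tool down with yaw"
    s=monitor.observe() if cur is None else cur
    R=Ro.from_euler("xyz",s["tool_rot"]); T=Ro.from_euler("xyz",[-np.pi/2,0,yaw])
    print("t",round(s["clock"],2),"pos",s["position"].round(4),"rot",s["tool_rot"].round(4),"F",s["force"].round(1),"w",round(s["grip_width"],4))
    print("turn",(R.inv()*T).as_rotvec().round(3),"shift",(R.inv().apply(np.array(P)-s["position"])*1000).round(1))
E
python3 -c "
from h import *
rel([.5347,-.327,.15],.098); rel([.5347,-.327,.032],.098)
for n,u,v in [('jar',416,149),('cup',236,145),('ink',196,155)]: print(n,plane('top',u,v,.07))
for u,v in [(205,175),(248,175),(207,226),(251,226)]: print(plane('top',u,v,.024))
"
```

```text
t 0.1 pos [ 0.2064 -0.5896  0.2418] rot [-1.5709e+00  1.0000e-03 -1.2340e+00] F [-0.2  0.4 -0.3] w 0.0857
turn [-1.000e-03 -1.332e+00 -1.000e-03] shift [-139.3   91.9  396.6]
t 0.1 pos [ 0.2064 -0.5896  0.2418] rot [-1.5709e+00  1.0000e-03 -1.2340e+00] F [-0.2  0.4 -0.3] w 0.0857
turn [-1.000e-03 -1.332e+00 -1.000e-03] shift [-139.2  209.9  396.6]
jar [ 0.69882021 -0.2570585   0.07      ]
cup [0.70458381 0.25522722 0.07      ]
ink [0.67427077 0.36732991 0.07      ]
[0.62530335 0.35238223 0.024     ]
[0.62671264 0.22646568 0.024     ]
[0.47597192 0.34024154 0.024     ]
[0.47725228 0.21329173 0.024     ]
```

>>> send_rows(series="0 -0.11 0 -12 8 33 0.8;0 -0.22 0 -23 15 66 0.6;0 -0.33 0 -35 23 99 0.5;0 -0.44 0 -46 31 132 0.5;0 -0.55 0 -58 38 165 0.5;0 -0.66 0 -70 46 198 0.5;0 -0.77 0 -81 54 231 0.5;0 -0.88 0 -93 61 264 0.5;0 -0.99 0 -104 69 297 0.5;0 -1.1 0 -116 77 330 0.5;0 -1.21 0 -128 84 363 0.5;0 -1.332 0 -139 92 396.5 0.5;0 -1.332 0 -139 92 396.5 0.5;0 -1.332 0 -139 92 396.5 0.5", force=80)

```text
clock: 1.27
position: [0.5359, -0.3255, 0.1493]
tool_rot: [-1.569, 0.001, 0.102]
force: [-1.3, -1.0, -1.1]
grip_width: 0.0432
```

```bash
python3 -c "
from h import *
rel([.5347,-.327,.032],.098)
im=cams.grab_frame('side'); crop(im,240,200,440,350,4,'s1.png')
"
```

```text
t 1.27 pos [ 0.5359 -0.3255  0.1493] rot [-1.569e+00  5.000e-04  1.017e-01] F [-1.3 -1.  -1.1] w 0.0432
turn [-0.002  0.004 -0.001] shift [ -1.3 117.3  -1.5]
```

View pics/s1.png

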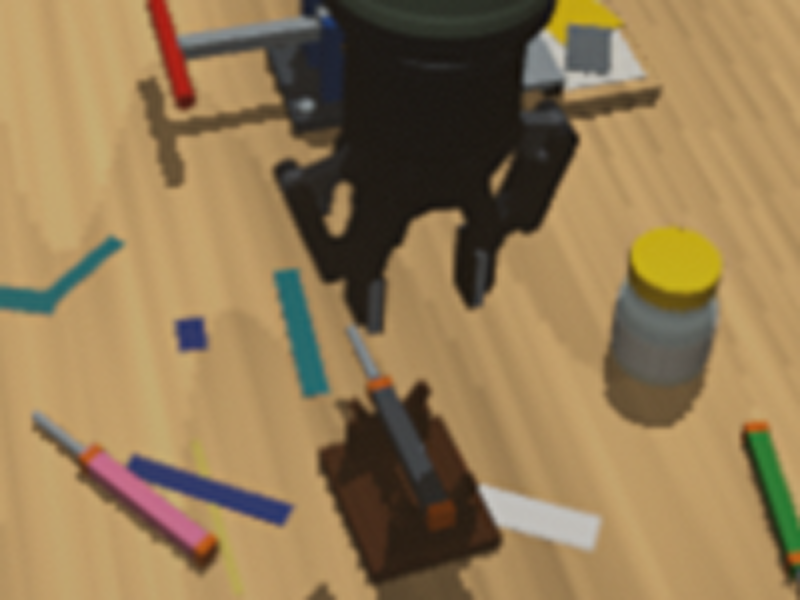

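>>> send_rows(series="0 0 0 -1 25 -1 0.5;0 0 0 -1 55 -1 0.5;0 0 0 -1 85 -1 0.5;0 0 0 -1 105 -1 0.5;0 0 0 -1 117 -1 0.5;0 0 0 -1 117.5 -1 0.5;0 0 0 -1 117.5 -1 0;0 0 0 -1 117.5 -1 0;0 0 0 -1 117.5 -1 0;0 0 0 -1 117.5 -1 0;0 0 0 -1 117.5 -1 0;0 0 0 -1 117.5 -1 0", force=80)

```text
clock: 2.32
position: [0.5346, -0.3294, 0.0346]
tool_rot: [-1.572, -0.002, 0.098]
force: [-0.5, -0.1, 4.8]
grip_width: 0.0106
```

>>> send_rows(series="0 0 0 0 -15 0 0;0 0 0 0 -35 0 0;0 0 0 0 -60 0 0;0 0 0 0 -85 0 0;0 0 0 0 -105 0 0;0 0 0 0 -115 0 0;0 0 0 0 -115 0 0")

```text
clock: 2.9
position: [0.535, -0.3294, 0.1513]
tool_rot: [-1.574, -0.004, 0.098]
force: [-0.4, -0.9, -0.6]
grip_width: 0.0101
```

```bash
python3 -c "
from h import *
rel([.5347,-.327,.032],.098)
im=cams.grab_frame('side'); crop(im,240,200,440,350,4,'s2.png')
im=cams.grab_frame('top'); crop(im,360,150,480,250,6,'t2.png')
"
```

```text
t 2.9 pos [ 0.535  -0.3294  0.1513] rot [-1.5735 -0.0036  0.0977] F [-0.4 -0.9 -0.6] w 0.0101
turn [ 0.003 -0.     0.004] shift [ -0.5 119.2   2.8]
```

View pics/s2.png

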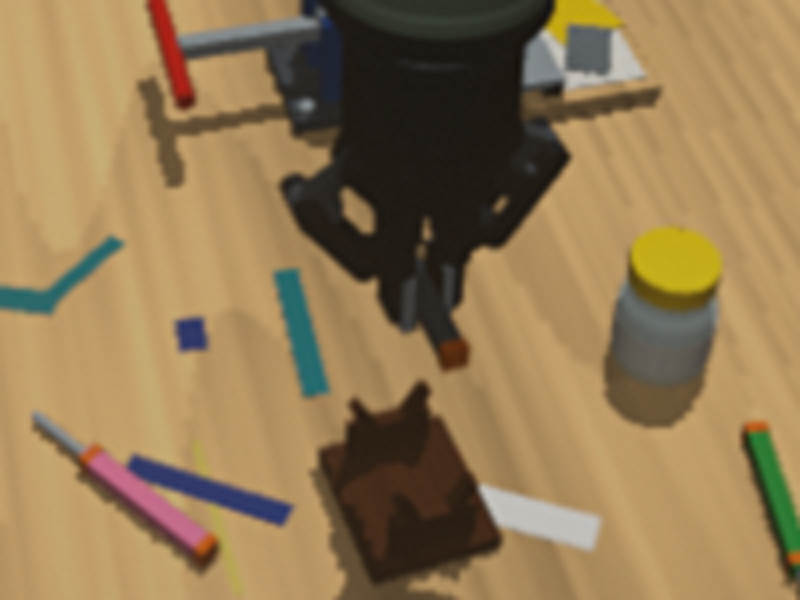

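View pics/t2.png

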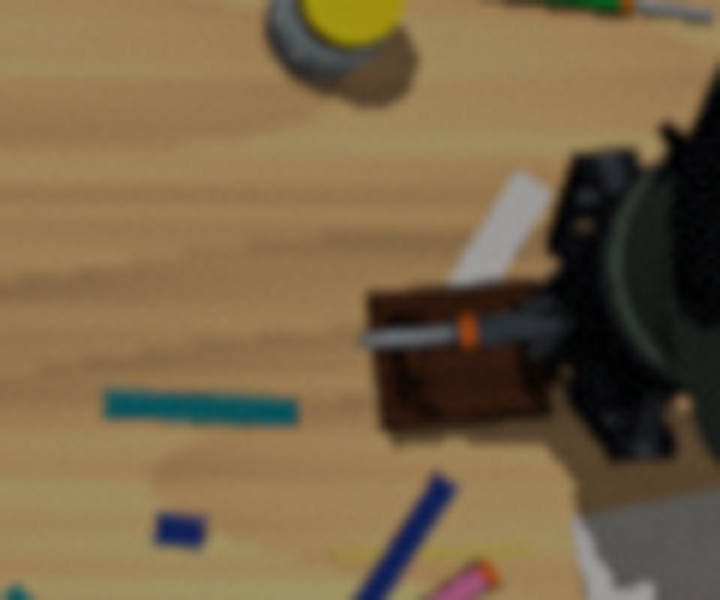

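```bash
python3 -c "
from h import *
s=monitor.observe(); R=Ro.from_euler('xyz',s['tool_rot'])
for nm,c,x,y in [('tip','top',361,341),('band','top',469,331)]:
    P=plane(c,360+(x+.5)/6-.5,150+(y+.5)/6-.5,.157 if nm=='tip' else .163); print(nm,P,R.inv().apply(P-s['position'])*1000)
P=plane('side',240+(453.5)/4-.5,200+(342)/4-.5,.163); print('back',P,R.inv().apply(P-s['position'])*1000)
"
```

```text
tip [ 0.52561388 -0.24153228  0.157     ] [ 0.4603945  -9.04893652 87.69027393]
band [ 0.52978455 -0.28627714  0.163     ] [  0.24157023 -15.03225281  42.74976934]
back [ 0.53856509 -0.36613529  0.163     ] [  1.1797486  -15.00220092 -37.58416917]
```

```bash
python3 -c "
from h import *
o,d=ray('side',265+312.5/5-.5,180+161.5/5-.5)
t=(-.0245-o[1])/d[1]; print(o+t*d)
for nm,x,y,yy in [('cheek top L',275,124,-.0275),('cheek top R',348,118,-.0275),('botL',275,222,-.0275),('botR',343,214,-.0275)]:
    o,d=ray('side',265+(x+.5)/5-.5,180+(y+.5)/5-.5); print(nm,o+(yy-o[1])/d[1]*d)
"
python3 - <<'E'
import cv2
s=cv2.imread("pics/side0.png")[198:228,312:342]
cv2.imwrite("pics/hole.png",cv2.convertScaleAbs(cv2.resize(s,None,fx=16,fy=16,interpolation=cv2.INTER_CUBIC),alpha=1.8))
E
```

```text
[ 0.57963322 -0.0245      0.05192366]
cheek top L [ 0.55958028 -0.0275      0.08133775]
cheek top R [ 0.59680138 -0.0275      0.07861805]
botL [ 0.56005672 -0.0275      0.01784763]
botR [ 0.59591767 -0.0275      0.016362  ]
```

View pics/hole.png

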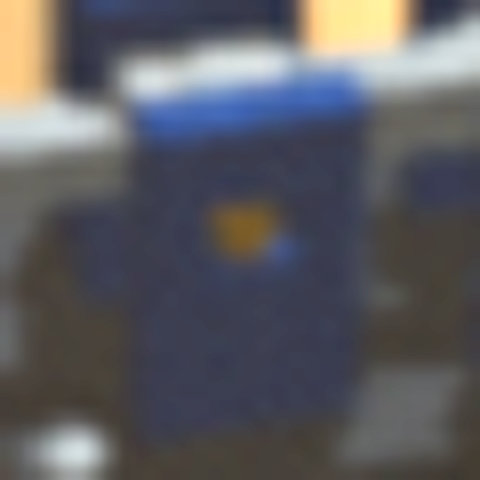

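```bash
python3 -c "
from h import *
rel([.5815,-.128,.12],.015)"
```

```text
t 3.0 pos [ 0.5337 -0.3289  0.148 ] rot [-1.5712e+00 -2.0000e-04  9.7800e-02] F [-0.4  0.2 -0.2] w 0.0106
turn [0.    0.083 0.   ] shift [ 67.2  27.9 195.2]
```

>>> send_rows(series="0 0.02 0 10 3 25 0;0 0.03 0 20 7 55 0;0 0.04 0 30 12 90 0;0 0.05 0 42 17 125 0;0 0.07 0 54 22 160 0;0 0.083 0 64 26 185 0;0 0.083 0 67 45 195 0;0 0.083 0 67 70 195 0;0 0.083 0 67 90 195 0;0 0.083 0 67 103 195 0;0 0.083 0 67 103 195 0;0 0.083 0 67 103 195 0;0 0.083 0 67 103 195 0")

```text
clock: 4.08
position: [0.5819, -0.1283, 0.0455]
tool_rot: [-1.571, -0.001, 0.015]
force: [-0.4, 0.7, -1.8]
grip_width: 0.0103
```

```bash
python3 -c "
from h import *
rel([.5815,-.128,.0445],.015)
im=cams.grab_frame('side'); crop(im,265,170,415,270,5,'s3.png')
im=cams.grab_frame('top'); crop(im,290,150,400,240,7,'t3.png')
rel([.5815,-.128,.0445],.015)
"
```

```text
t 4.08 pos [ 0.5819 -0.1283  0.0455] rot [-1.5708e+00 -7.0000e-04  1.4600e-02] F [-0.4  0.7 -1.8] w 0.0103
turn [ 0.    -0.     0.001] shift [-0.4  1.   0.3]
t 4.18 pos [ 0.5821 -0.1285  0.0459] rot [-1.5711 -0.0016  0.0145] F [ 0.5  0.5 -0.2] w 0.0103
turn [ 0.    -0.     0.002] shift [-0.6  1.4  0.5]
```

View pics/s3.png

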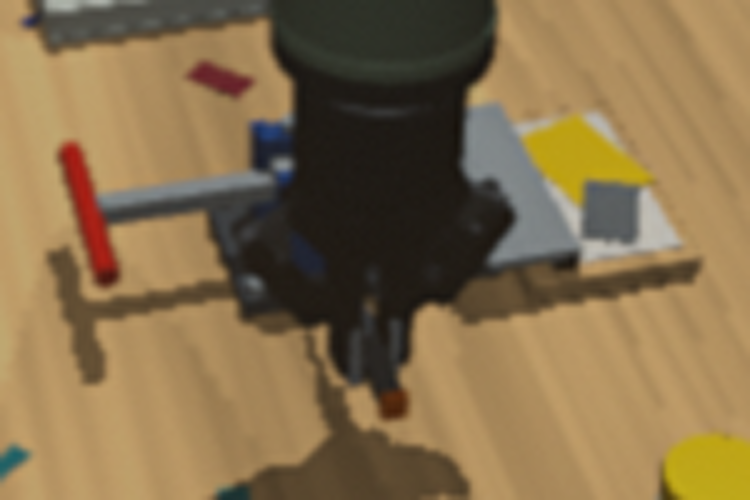

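View pics/t3.png

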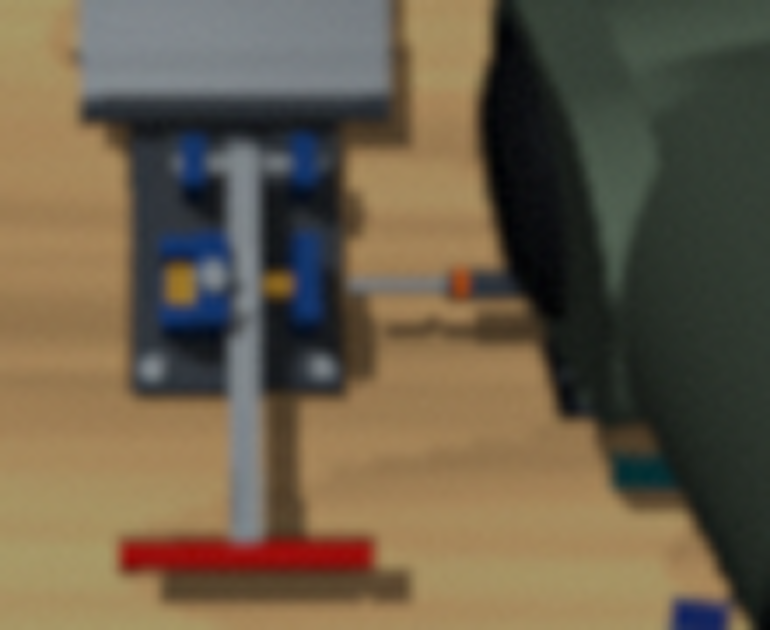

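```bash
python3 -c "
from h import *
P=plane('top',290+350.5/7-.5,150+286.5/7-.5,.050);print('tip',P)
print('band',plane('top',290+462/7-.5,150+284/7-.5,.056))
print('pinmid',plane('top',290+280/7-.5,150+284.5/7-.5,.055),'head',plane('top',290+181/7-.5,150+284.5/7-.5,.058))
# back end: at y = tip-.130
o,d=ray('side',265+393.5/5-.5,170+403.5/5-.5);t=(-.0405-.1295-o[1])/d[1];print('back band end face',o+t*d)
"
```

```text
tip [ 0.58020614 -0.04100934  0.05      ]
band [ 0.58087107 -0.08599619  0.056     ]
pinmid [ 0.58000952 -0.01200663  0.055     ] head [0.57914912 0.02827212 0.058     ]
back band end face [ 0.58070624 -0.17        0.05480979]
```

>>> send_rows(series="0 0 0 -0.3 1 4 0;0 0 0 -0.3 1 8 0;0 0 0 -0.3 1 12 0;0 0 0 -0.3 1 15 0;0 0 0 -0.3 1 18 0;0 0 0 -0.3 1 21 0;0 0 0 -0.3 1 24 0;0 0 0 -0.3 1 26 0;0 0 0 -0.3 1 26 0")

```text
clock: 4.93
position: [0.5807, -0.1029, 0.0439]
tool_rot: [-1.572, 0.0, 0.014]
force: [-0.7, -5.2, -0.5]
grip_width: 0.0107
```

```bash
python3 -c "
from h import *
im=cams.grab_frame('top'); crop(im,290,150,400,240,7,'t4.png')
rel([.5815,-.128,.0445],.015)
"
```

```text
t 4.98 pos [ 0.5808 -0.1028  0.0439] rot [-1.572e+00  1.000e-04  1.450e-02] F [-0.6 -5.1 -0.5] w 0.0108
turn [ 0.001 -0.    -0.   ] shift [  0.4  -0.6 -25.2]
```

View pics/t4.png

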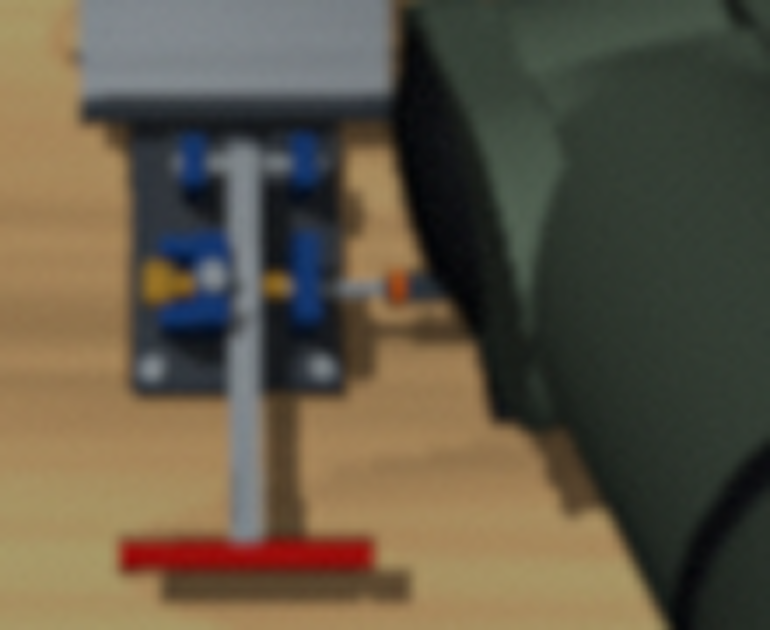

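>>> send_rows(series="0 0 0 0 0 3 0;0 0 0 0 0 6 0;0 0 0 0 0 9 0;0 0 0 0 0 11 0;0 0 0 0 0 12 0;0 0 0 0 0 12 0")

```text
clock: 5.48
position: [0.5805, -0.0912, 0.0439]
tool_rot: [-1.572, 0.0, 0.014]
force: [-0.0, -6.3, -0.3]
grip_width: 0.0102
```

```bash
python3 -c "
from h import *
im=cams.grab_frame('top'); crop(im,290,150,400,240,7,'t5.png')
rel([.5815,-.128,.0445],.015)
"
```

```text
t 5.53 pos [ 0.5805 -0.0912  0.0439] rot [-1.5724e+00  3.0000e-04  1.4200e-02] F [-0.2 -8.   0.9] w 0.0101
turn [ 0.002 -0.001 -0.   ] shift [  0.5  -0.5 -36.8]
```

View pics/t5.png

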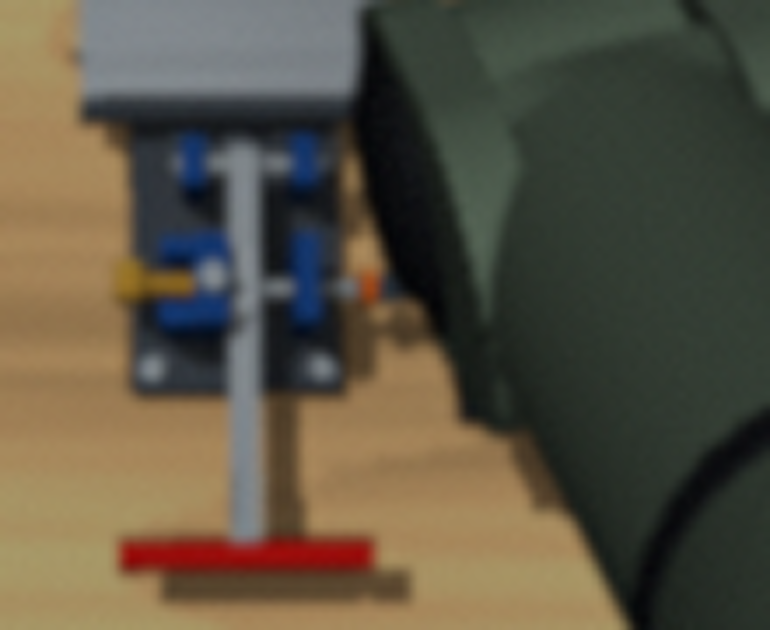

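```bash
python3 -c "
from h import *
print('head',plane('top',290+131.5/7-.5,150+281.5/7-.5,.058))
rel([.5346,-.329,.12],.098);rel([.5346,-.329,.034],.098)
"
```

```text
head [0.58016104 0.04836669 0.058     ]
t 5.53 pos [ 0.5805 -0.0912  0.0439] rot [-1.5724e+00  3.0000e-04  1.4200e-02] F [-0.2 -8.   0.9] w 0.0101
turn [ 0.002 -0.084 -0.   ] shift [ -49.3  -75.7 -237.2]
t 5.53 pos [ 0.5805 -0.0912  0.0439] rot [-1.5724e+00  3.0000e-04  1.4200e-02] F [-0.2 -8.   0.9] w 0.0101
turn [ 0.002 -0.084 -0.   ] shift [ -49.3   10.3 -237.1]
```

>>> send_rows(series="0 0 0 0 0 -8 0;0 0 0 0 0 -25 0;0 0 0 0 0 -45 0;0 0 0 0 -5 -65 0;0 -0.02 0 -10 -25 -95 0;0 -0.04 0 -20 -45 -125 0;0 -0.06 0 -30 -62 -155 0;0 -0.08 0 -40 -75 -185 0;0 -0.084 0 -47 -76 -215 0;0 -0.084 0 -49 -76 -232 0;0 -0.084 0 -49.3 -76 -237 0;0 -0.084 0 -49.3 -76 -237 0;0 -0.084 0 -49.3 -76 -237 0")

```text
clock: 6.62
position: [0.5351, -0.3269, 0.1196]
tool_rot: [-1.57, -0.0, 0.1]
force: [1.5, 0.7, -0.3]
grip_width: 0.0104
```

```bash
python3 -c "
from h import *
im=cams.grab_frame('top'); crop(im,360,150,480,250,6,'t6.png')
rel([.5346,-.329,.036],.098)
"
```

```text
t 6.67 pos [ 0.5353 -0.3264  0.1197] rot [-1.5699e+00 -1.0000e-04  1.0040e-01] F [ 0.1  0.6 -0.1] w 0.0104
turn [-0.001  0.002  0.   ] shift [-1.  83.7 -2.6]
```

View pics/t6.png

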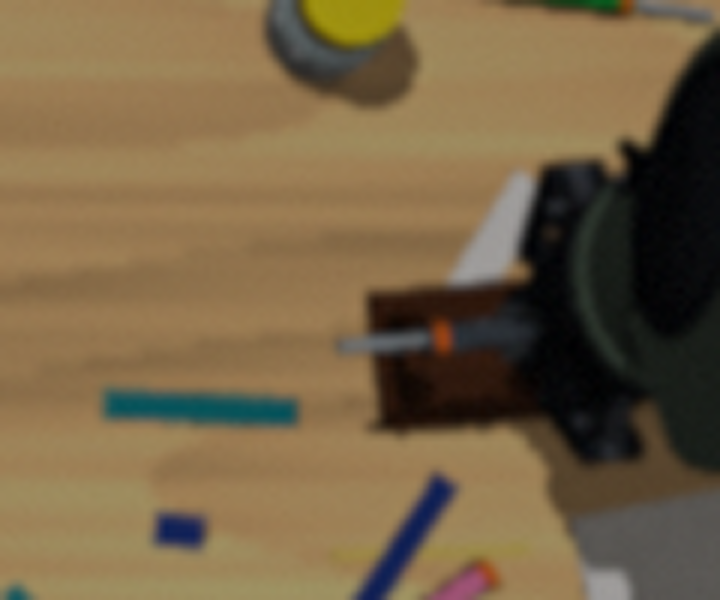

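>>> send_rows(series="0 0 0 -0.7 15 -2 0;0 0 0 -0.7 35 -2.5 0;0 0 0 -0.7 55 -2.5 0;0 0 0 -0.7 70 -2.5 0;0 0 0 -0.7 78 -2.5 0;0 0 0 -0.7 82 -2.5 0;0 0 0 -0.7 84 -2.5 0;0 0 0 -0.7 84 -2.5 0;0 0 0 -0.7 84 -2.5 0")

```text
clock: 7.42
position: [0.5349, -0.3304, 0.0366]
tool_rot: [-1.571, -0.001, 0.099]
force: [-0.3, -0.2, -0.6]
grip_width: 0.0103
```

```bash
python3 -c "
from h import *
im=cams.grab_frame('side'); crop(im,280,220,400,350,4,'s7.png')
rel([.5346,-.329,.034],.098)
"
```

```text
t 7.47 pos [ 0.5349 -0.3306  0.0366] rot [-1.5714e+00 -9.0000e-04  9.9000e-02] F [ 0.3  0.6 -1.5] w 0.0104
turn [0.001 0.001 0.001] shift [-0.1  2.6  1.6]
```

View pics/s7.png

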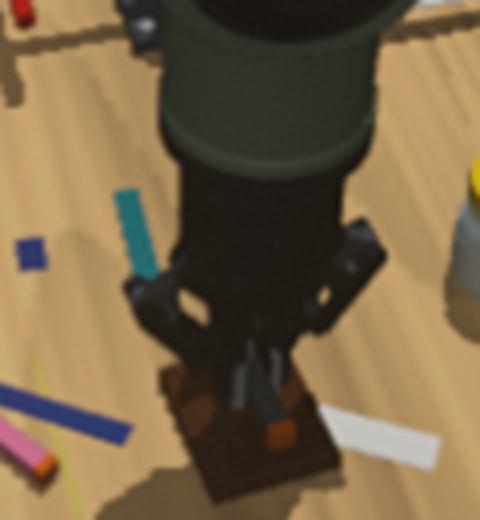

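Lower 2 mm, release slowly, lift.

>>> send_rows(series="0 0 0 0 1.5 1 0;0 0 0 0 2 1 0;0 0 0 0 2 1 0.05;0 0 0 0 2 1 0.15;0 0 0 0 2 1 0.3;0 0 0 0 2 1 0.4;0 0 0 0 2 1 0.45;0 0 0 0 2 1 0.45;0 0 0 0 -20 1 0.45;0 0 0 0 -60 1 0.45;0 0 0 0 -100 1 0.45;0 0 0 0 -115 1 0.45;0 0 0 0 -115 1 0.45")

```text
clock: 8.55
position: [0.536, -0.3303, 0.1552]
tool_rot: [-1.574, -0.005, 0.099]
force: [-0.1, -0.5, -0.5]
grip_width: 0.0385
```

```bash
python3 -c "
from h import *
im=cams.grab_frame('side'); crop(im,280,220,400,350,4,'s8.png')
im=cams.grab_frame('top'); crop(im,360,150,480,250,6,'t8.png')
rel([.580,.050,.16],.015)
"
```

```text
t 8.65 pos [ 0.5344 -0.3296  0.1512] rot [-1.5715e+00 -7.0000e-04  9.8800e-02] F [-0.6  0.2 -0.9] w 0.0385
turn [0.001 0.084 0.001] shift [ 82.8  -9.  373.3]
```

View pics/s8.png

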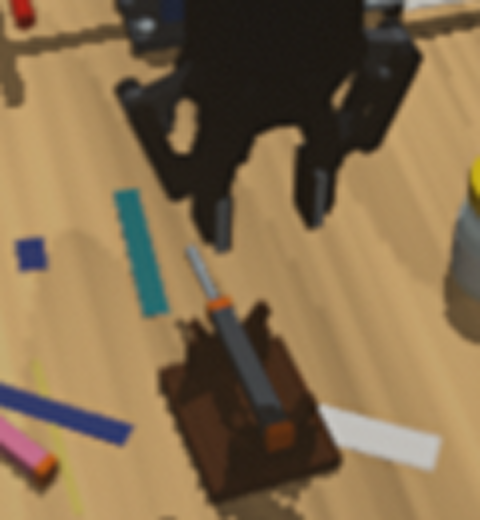

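View pics/t8.png

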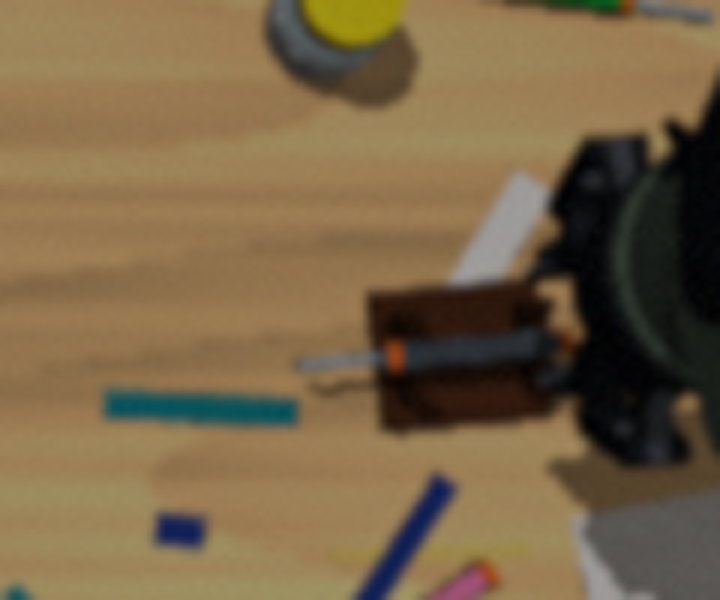

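>>> send_rows(series="0 0.01 0 5 0 20 0.45;0 0.02 0 12 0 52 0.45;0 0.03 0 20 0 90 0.45;0 0.04 0 28 0 128 0.45;0 0.05 0 37 0 166 0.45;0 0.06 0 45 0 204 0.45;0 0.07 0 53 0 242 0.45;0 0.08 0 62 0 280 0.45;0 0.084 0 70 0 318 0.45;0 0.084 0 79 5 350 0.45;0 0.084 0 82 12 370 0.45;0 0.084 0 82.7 20 376 0.45;0 0.084 0 82.7 20 376 0.45;0 0.084 0 82.7 20 376 0.45")

```text
clock: 9.82
position: [0.5788, 0.0521, 0.1296]
tool_rot: [-1.571, 0.002, 0.015]
force: [-0.2, 0.0, 0.6]
grip_width: 0.0382
```

```bash
python3 -c "
from h import *
im=cams.grab_frame('side'); crop(im,265,140,415,240,5,'s9.png')
rel([.5797,.0525,.051],.015)
"
```

```text
t 9.87 pos [0.5791 0.0514 0.1302] rot [-1.5716e+00  1.5000e-03  1.3800e-02] F [-0.1  0.4 -0.1] w 0.0386
turn [ 0.001 -0.001 -0.001] shift [ 0.7 79.2  1.2]
```

View pics/s9.png

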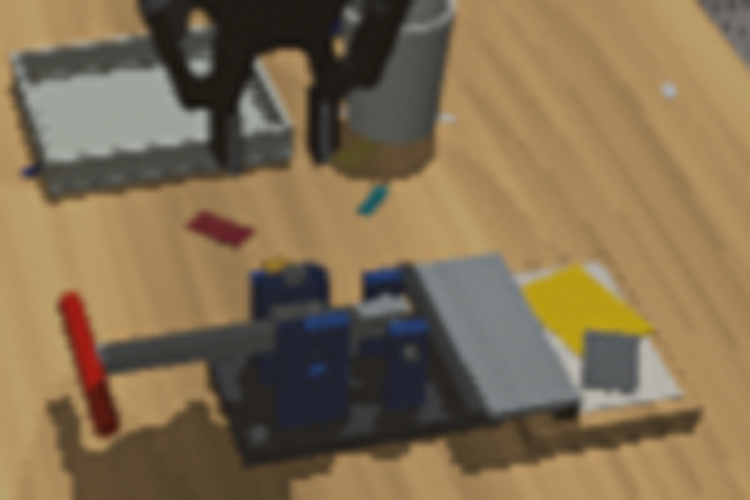

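>>> send_rows(series="0 0 0 0.5 20 1 0.45;0 0 0 0.5 45 1.5 0.45;0 0 0 0.5 65 1.5 0.45;0 0 0 0.5 76 1.5 0.45;0 0 0 0.5 79 1.5 0.45;0 0 0 0.5 79 1.5 0.45")

```text
clock: 10.37
position: [0.5799, 0.0536, 0.0516]
tool_rot: [-1.571, 0.001, 0.014]
force: [-0.4, -1.1, 0.3]
grip_width: 0.0385
```

```bash
python3 -c "
from h import *
im=cams.grab_frame('side'); crop(im,265,140,415,240,5,'s10.png')
im=cams.grab_frame('top'); crop(im,290,150,400,240,7,'t10.png')
rel([.5797,.0525,.051],.015)
"
```

```text
t 10.47 pos [0.5806 0.054  0.0528] rot [-1.5707e+00 -1.2000e-03  1.4300e-02] F [ 0.  -0.1 -0.3] w 0.0384
turn [-0.    -0.001  0.001] shift [-0.9  1.8 -1.5]
```

View pics/s10.png

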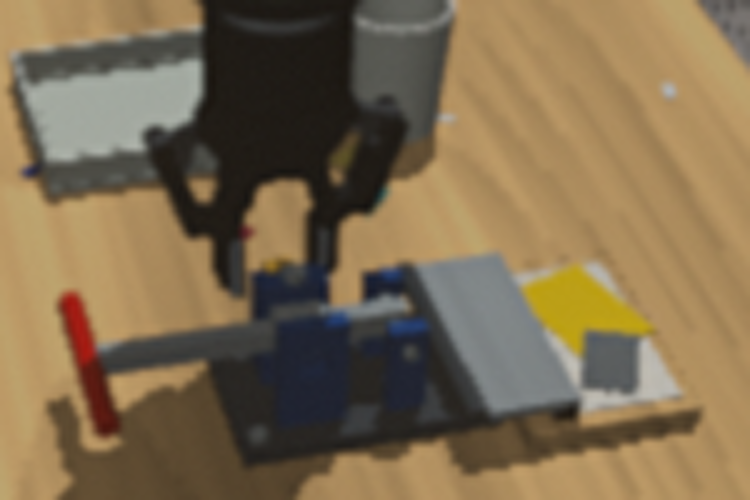

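View pics/t10.png

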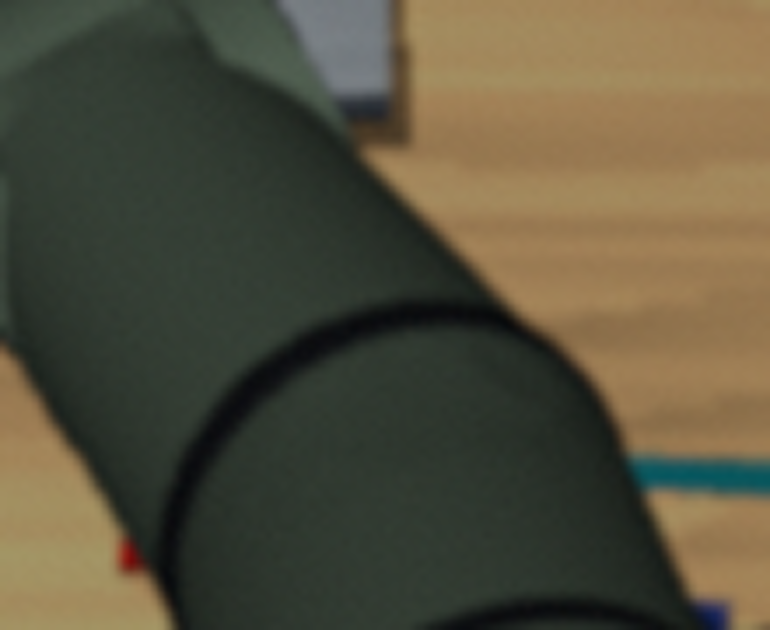

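>>> send_rows(series="0 0 0 -0.5 1.5 -1.5 0.45;0 0 0 -0.5 1.5 -1.5 0.2;0 0 0 -0.5 1.5 -1.5 0;0 0 0 -0.5 1.5 -1.5 0;0 0 0 -0.5 1.5 -1.5 0;0 0 0 -0.5 1.5 -1.5 0;0 0 0 -0.5 1.5 -1.5 0;0 0 0 -0.5 1.5 -1.5 0", force=60)

```text
clock: 11.13
position: [0.5798, 0.0527, 0.0505]
tool_rot: [-1.571, -0.001, 0.015]
force: [0.8, -3.8, 5.2]
grip_width: 0.014
```

Gripped (14 mm reading, same ~2 mm offset as before). Draw out 55 mm, straight.

>>> send_rows(series="0 0 0 0 0 3 0;0 0 0 0 0 8 0;0 0 0 0 0 14 0;0 0 0 0 0 20 0;0 0 0 0 0 27 0;0 0 0 0 0 34 0;0 0 0 0 0 42 0;0 0 0 0 0 50 0;0 0 0 0 0 56 0;0 0 0 0 0 60 0;0 0 0 0 0 60 0")

```text
clock: 12.05
position: [0.5785, 0.1142, 0.0503]
tool_rot: [-1.57, 0.0, 0.016]
force: [-0.8, -0.5, -1.2]
grip_width: 0.0149
```

```bash
python3 -c "
from h import *
im=cams.grab_frame('side'); crop(im,255,120,405,240,5,'s11.png')
im=cams.grab_frame('top'); crop(im,180,130,350,240,4,'t11.png')
rel([.551,.283,.09],.015)
"
```

```text
t 12.15 pos [0.5786 0.1128 0.0502] rot [-1.571e+00  1.000e-04  1.520e-02] F [-0.  -0.2 -0.2] w 0.0141
turn [ 0.  0. -0.] shift [-25.  -39.8 170.6]
```

View pics/s11.png

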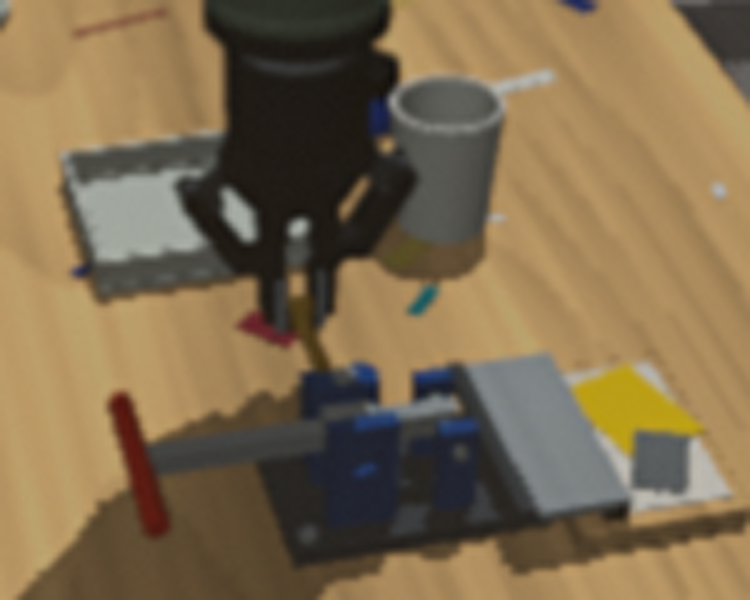

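View pics/t11.png

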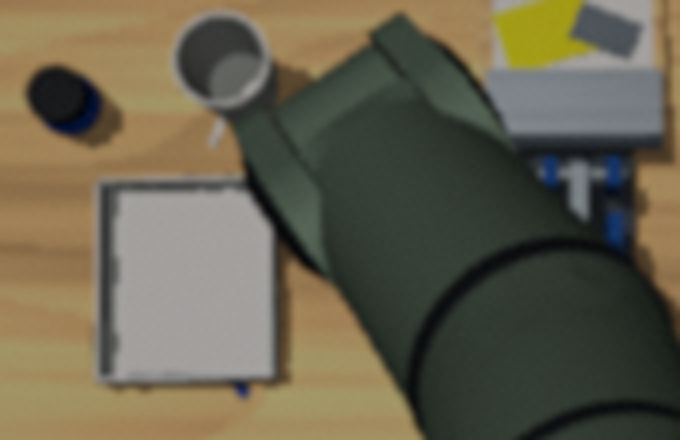

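>>> send_rows(series="0 0 0 0 -10 5 0;0 0 0 -3 -25 25 0;0 0 0 -7 -38 55 0;0 0 0 -12 -40 90 0;0 0 0 -18 -40 125 0;0 0 0 -24 -40 155 0;0 0 0 -29 -40 178 0;0 0 0 -31 -40 190 0;0 0 0 -31 -40 193 0;0 0 0 -31 -40 193 0;0 0 0 -31 -40 193 0")

```text
clock: 13.07
position: [0.5454, 0.3038, 0.0904]
tool_rot: [-1.572, -0.0, 0.013]
force: [0.2, -0.8, -0.8]
grip_width: 0.0145
```

```bash
python3 -c "
from h import *
im=cams.grab_frame('side'); crop(im,255,90,405,210,5,'s12.png')
rel([.547,.305,.018],.015)
"
```

```text
t 13.12 pos [0.5455 0.3036 0.0904] rot [-1.5717e+00 -2.0000e-04  1.3000e-02] F [-0.4  0.1 -0.9] w 0.0142
turn [ 0.001 -0.002  0.   ] shift [ 1.5 72.4  1.5]
```

View pics/s12.png

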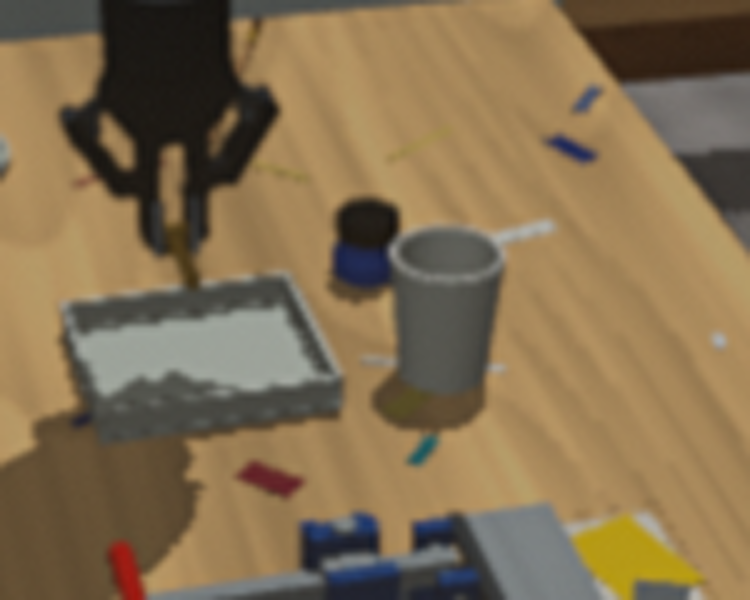

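>>> send_rows(series="0 0 0 0 12 0 0;0 0 0 0 32 0 0;0 0 0 0 50 0 0;0 0 0 0 62 0 0;0 0 0 0 68 0 0;0 0 0 0 71 0 0;0 0 0 0 72 0 0;0 0 0 0 72 0 0")

```text
clock: 13.78
position: [0.545, 0.3055, 0.0187]
tool_rot: [-1.571, -0.0, 0.015]
force: [0.3, 0.5, 0.1]
grip_width: 0.0148
```

```bash
python3 -c "
from h import *
im=cams.grab_frame('side'); crop(im,255,90,405,210,5,'s13.png')
rel([.547,.305,.018],.015)
"
```

```text
t 13.83 pos [0.5451 0.3056 0.019 ] rot [-1.5703e+00 -8.0000e-04  1.4800e-02] F [ 0.   0.2 -0.4] w 0.0142
turn [-0.001 -0.     0.001] shift [ 1.9  1.  -0.6]
```

View pics/s13.png

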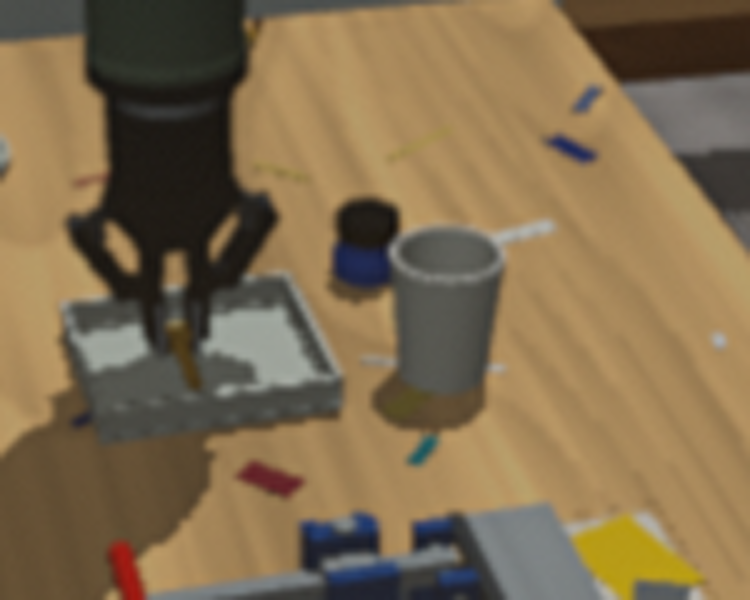

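>>> send_rows(series="0 0 0 0 1 0 0;0 0 0 0 2 0 0;0 0 0 0 2 0 0;0 0 0 0 2 0 0.1;0 0 0 0 2 0 0.2;0 0 0 0 2 0 0.3;0 0 0 0 2 0 0.4;0 0 0 0 2 0 0.4;0 0 0 0 -15 0 0.4;0 0 0 0 -50 0 0.4;0 0 0 0 -90 0 0.4;0 0 0 0 -120 0 0.4;0 0 0 0 -125 0 0.4;0 0 0 0 -125 0 0.4")

```text
clock: 15.0
position: [0.5457, 0.3059, 0.1457]
tool_rot: [-1.569, -0.003, 0.015]
force: [-0.4, 0.4, 0.2]
grip_width: 0.0341
```

```bash
python3 -c "
from h import *
im=cams.grab_frame('side'); crop(im,255,90,405,210,5,'s14.png')
rel([.4695,.034,.042],.015)
rel([.4695,.034,.12],.015)
"
```

```text
t 15.05 pos [0.545  0.3054 0.1439] rot [-1.5703e+00 -1.3000e-03  1.4700e-02] F [-0.5 -0.4 -1.3] w 0.0341
turn [-0.    -0.     0.001] shift [ -79.7  101.7 -270.3]
t 15.05 pos [0.545  0.3054 0.1439] rot [-1.5703e+00 -1.3000e-03  1.4700e-02] F [-0.5 -0.4 -1.3] w 0.0341
turn [-0.    -0.     0.001] shift [ -79.6   23.7 -270.3]
```

View pics/s14.png

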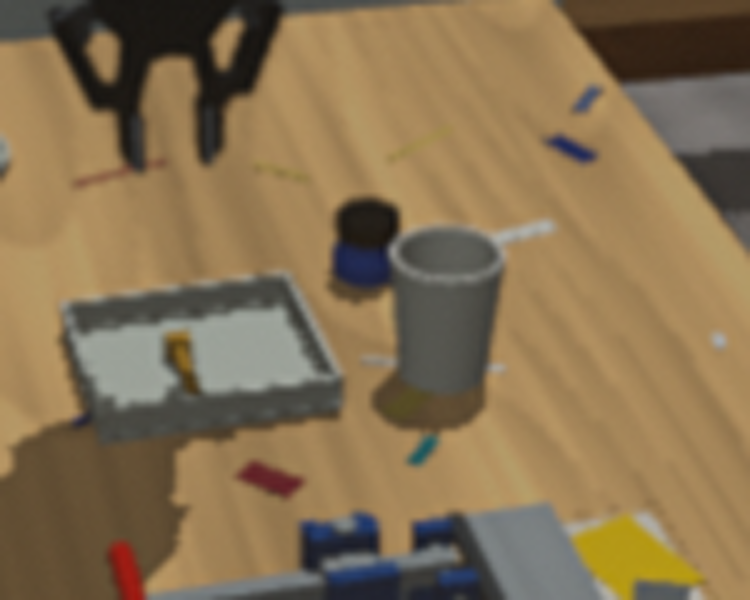

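>>> send_rows(series="0 0 0 -8 0 -20 0.4;0 0 0 -18 0 -50 0.4;0 0 0 -29 0 -85 0.4;0 0 0 -40 0 -120 0.4;0 0 0 -50 5 -155 0.4;0 0 0 -60 10 -190 0.4;0 0 0 -68 15 -222 0.4;0 0 0 -75 20 -250 0.4;0 0 0 -79 23 -265 0.4;0 0 0 -79.6 23 -270 0.4;0 0 0 -79.6 23 -270 0.4;0 0 0 -79.6 23 -270 0.4")

```text
clock: 16.05
position: [0.4692, 0.0351, 0.1199]
tool_rot: [-1.57, 0.001, 0.015]
force: [0.9, 0.1, 1.3]
grip_width: 0.0338
```

```bash
python3 -c "
from h import *
im=cams.grab_frame('side'); crop(im,245,150,395,240,5,'s15.png')
rel([.4695,.034,.044],.015)
"
```

```text
t 16.1 pos [0.4693 0.0355 0.12  ] rot [-1.5701e+00  3.0000e-04  1.6200e-02] F [0.2 0.5 0.2] w 0.0342
turn [-0.001  0.001 -0.   ] shift [ 0.2 76.  -1.5]
```

View pics/s15.png

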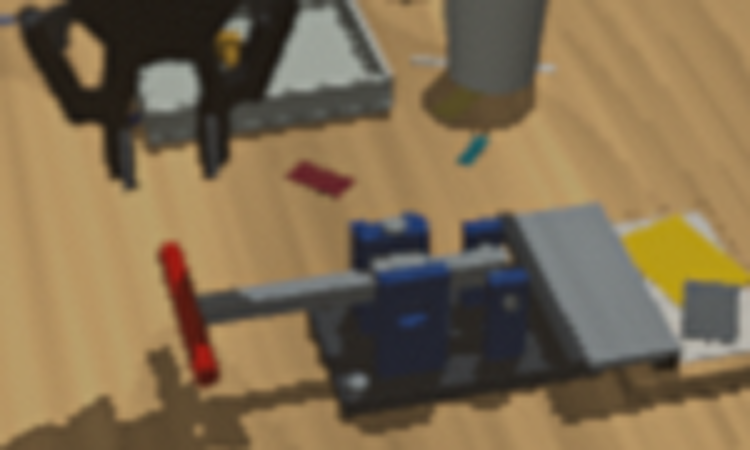

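>>> send_rows(series="0 0 0 0 20 -1 0.4;0 0 0 0 45 -1 0.4;0 0 0 0 65 -1 0.4;0 0 0 0 74 -1 0.4;0 0 0 0 76 -1 0.4;0 0 0 0 76 -1 0.4;0 0 0 0 76 -1 0;0 0 0 0 76 -1 0;0 0 0 0 76 -1 0;0 0 0 0 76 -1 0;0 0 0 0 76 -1 0;0 0 0 0 76 -1 0", force=40)

```text
clock: 17.1
position: [0.47, 0.0335, 0.0453]
tool_rot: [-1.57, -0.002, 0.015]
force: [-0.2, 1.8, 8.3]
grip_width: 0.0129
```

```bash
python3 -c "
from h import *
im=cams.grab_frame('side'); crop(im,245,150,395,240,5,'s16.png')
rel([.4695,.034,.044],.015)
"
```

```text
t 17.15 pos [0.47   0.0335 0.0453] rot [-1.5703 -0.002   0.0149] F [0.1 1.5 9.4] w 0.0125
turn [-0.    -0.     0.002] shift [-0.5  1.3  0.5]
```

View pics/s16.png

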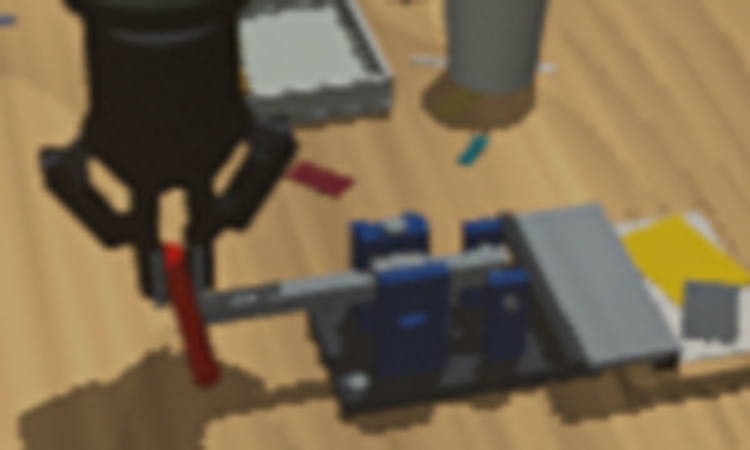

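>>> send_rows(series="0 0 0 0.2 -8 0 0;0 0 0 0.8 -16 0 0;0 0 0 3.2 -32 0 0;0 0 0 7 -47 0 0;0 0 0 12.5 -62 0 0;0 0 0 19.5 -77 0 0;0 0 0 28 -90 0 0;0 0 0 37.5 -103 0 0;0 0 0 48.5 -115 0 0;0 0 0 60.5 -125 0 0;0 0 0 73.5 -134.5 0 0;0 0 0 80.5 -139 0 0;0 0 0 87.5 -142.5 0 0;0 0 0 87.5 -142.5 0 0")

```text
clock: 18.32
position: [0.556, 0.0349, 0.1898]
tool_rot: [-1.571, 0.001, 0.015]
force: [-26.1, 0.3, 49.0]
grip_width: 0.0122
```

```bash
python3 -c "
from h import *
im=cams.grab_frame('side'); crop(im,245,120,395,240,5,'s17.png')
rel([.470+.102,.034,.0453+.149],.015)
"
```

```text
t 18.37 pos [0.5557 0.0349 0.1897] rot [-1.5713e+00  9.0000e-04  1.4900e-02] F [-23.7   0.3  47. ] w 0.0123
turn [ 0.001 -0.    -0.001] shift [16.3 -4.6 -1.1]
```

View pics/s17.png

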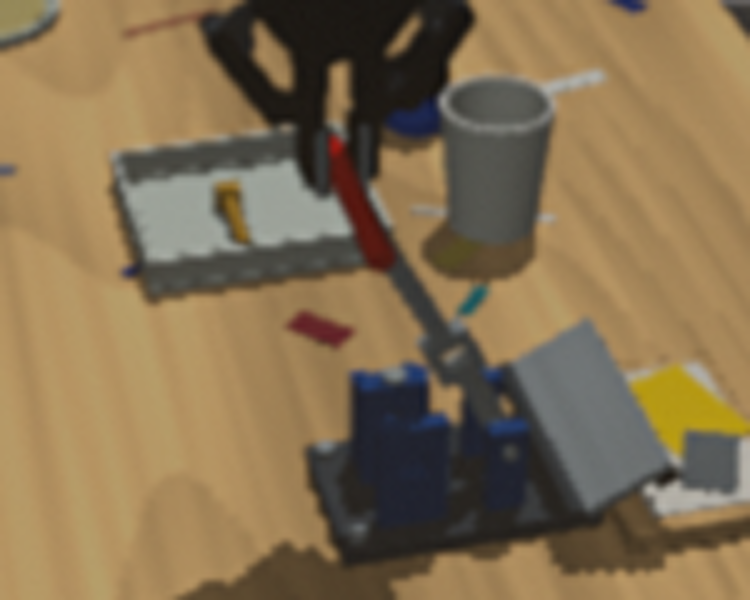

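>>> send_rows(series="0 0 0 -1.2 -2.4 0 0;0 0 0 3 -5 0 0;0 0 0 8 -7 0 0;0 0 0 11 -8 0 0;0 0 0 11 -8 0 0")

```text
clock: 18.78
position: [0.5673, 0.035, 0.1959]
tool_rot: [-1.571, 0.001, 0.015]
force: [-6.9, 2.6, 10.9]
grip_width: 0.0124
```

```bash
python3 -c "
from h import *
im=cams.grab_frame('side'); crop(im,245,120,395,240,5,'s18.png')
rel([.470+.102,.034,.0453+.149],.015)
x,y,w,h=0,0,0,0
t=cams.grab_frame('top');cv2.imwrite('pics/t18.png',t[:,:,::-1])
"
```

```text
t 18.83 pos [0.5672 0.035  0.1959] rot [-1.5706e+00  8.0000e-04  1.5100e-02] F [-6.   1.6  9.8] w 0.0123
turn [-0.     0.    -0.001] shift [ 4.7  1.6 -1.1]
```

View pics/s18.png

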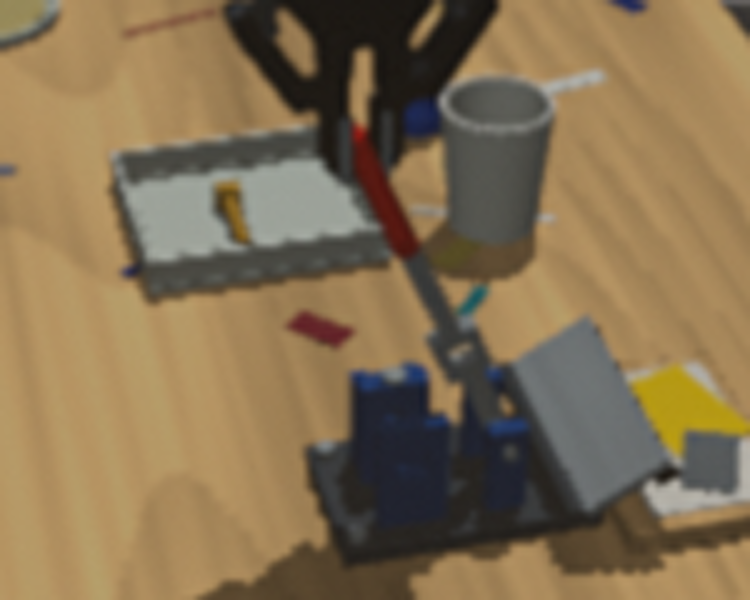

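>>> send_rows(series="0 0 0 1.5 -1 0 0;0 0 0 3 -1.6 0 0;0 0 0 4.5 -2.2 0 0;0 0 0 4.5 -2.2 0 0")

```text
clock: 19.22
position: [0.5715, 0.0351, 0.1979]
tool_rot: [-1.571, 0.001, 0.015]
force: [-7.1, 3.1, 7.5]
grip_width: 0.012
```

```bash
python3 -c "
from h import *
rel([.470+.102,.034,.0453+.149],.015)
"
```

```text
t 19.22 pos [0.5715 0.0351 0.1979] rot [-1.5706e+00  1.4000e-03  1.5200e-02] F [-7.1  3.1  7.5] w 0.012
turn [-0.     0.    -0.001] shift [ 0.5  3.6 -1.1]
```

>>> send_rows(series="0 0 0 1.5 -0.9 0 0;0 0 0 3 -1.4 0 0;0 0 0 3 -1.4 0 0")

```text
clock: 19.47
position: [0.5723, 0.0351, 0.1983]
tool_rot: [-1.571, 0.006, 0.015]
force: [-20.1, 2.8, 7.4]
grip_width: 0.0124
```

>>> send_rows(series="0 0 0 1.5 -0.5 0 0;0 0 0 3 -1 0 0;0 0 0 3 -1 0 0")

```text
clock: 19.72
position: [0.5725, 0.0351, 0.1984]
tool_rot: [-1.572, 0.013, 0.016]
force: [-37.3, 3.7, 9.1]
grip_width: 0.0127
```

>>> send_rows(series="0 0 0 -2 0.5 0 0;0 0 0 -4 1 0 0;0 0 0 -4 1 0 0")

```text
clock: 19.97
position: [0.5721, 0.0351, 0.1984]
tool_rot: [-1.571, 0.004, 0.015]
force: [-11.9, 3.4, 0.9]
grip_width: 0.0122
```

>>> send_rows(series="0 0 0 0 0 0 0.1;0 0 0 0 0 0 0.2;0 0 0 0 0 0 0.3;0 0 0 0 0 0 0.4;0 0 0 0 0 0 0.4;0 0 0 0 0 0 0.4;0 0 0 0 -15 0 0.4;0 0 0 0 -40 0 0.4;0 0 0 0 -70 0 0.4;0 0 0 0 -90 0 0.4;0 0 0 0 -90 0 0.4")

```text
clock: 20.88
position: [0.5757, 0.0351, 0.2926]
tool_rot: [-1.57, -0.006, 0.015]
force: [0.8, 0.6, 0.1]
grip_width: 0.034
```

```bash
python3 -c "
from h import *
rel([.45,-.1,.3],.015)
im=cams.grab_frame('side'); crop(im,245,120,395,240,5,'s19.png')
"
```

```text
t 20.88 pos [0.5757 0.0351 0.2926] rot [-1.5704 -0.0057  0.0148] F [0.8 0.6 0.1] w 0.034
turn [-0.    -0.     0.006] shift [-127.6   -8.2 -133.3]
```

View pics/s19.png

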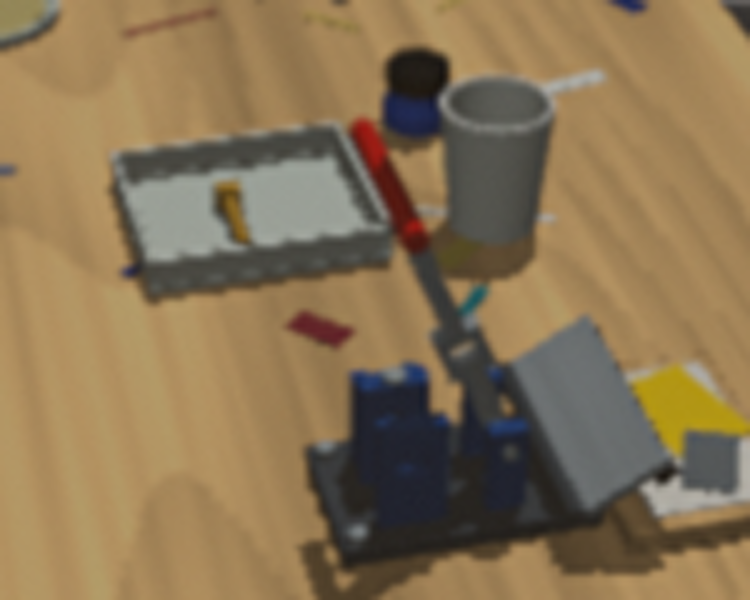

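>>> send_rows(series="0 0 0 -8 -10 -20 0.4;0 0 0 -20 -20 -50 0.4;0 0 0 -32 -30 -85 0.4;0 0 0 -45 -30 -120 0.4;0 0 0 -58 -30 -155 0.4;0 0 0 -70 -30 -190 0.4;0 0 0 -75 -30 -215 0.4;0 0 0 -75 -30 -220 0.4;0 0 0 -75 -30 -220 0.4;0 0 0 -75 -30 -220 0.4")

```text
clock: 21.77
position: [0.5025, -0.1856, 0.3178]
tool_rot: [-1.57, 0.001, 0.015]
force: [-0.2, 1.0, 0.2]
grip_width: 0.034
```

Run:
```python
from h import *
s=monitor.observe();print(s["clock"],s["position"],s["force"])
a=cams.grab_frame('side'); b=cams.grab_frame('top')
cv2.imwrite('pics/s20.png',a[:,:,::-1]);cv2.imwrite('pics/t20.png',b[:,:,::-1])
def red(im,x0,y0,x1,y1):
    h=cv2.cvtColor(im[y0:y1,x0:x1],cv2.COLOR_RGB2HSV);m=cv2.inRange(h,(0,200,80),(6,255,255))
    n,l,st,c=cv2.connectedComponentsWithStats(m);i=1+np.argmax(st[1:,4]);return c[i]+[x0,y0],st[i]
p,_=red(a,300,130,345,180);q,st=red(b,280,130,370,240);print(p,q,st)
P,e=tri(*p,*q);print(P,e,"theta",np.arctan2(P[2]-.05,.63-P[0]),np.hypot(P[2]-.05,.63-P[0]))
```

```text
21.7667 [ 0.50252824 -0.18559755  0.31784762] [-0.2288802   0.99351148  0.15146078]
[326.23809524 164.        ] [325.92121212 184.73939394] [ 26  53  41   5 165]
[0.57910685 0.00112391 0.17788413] 0.005612596579225666 theta 1.1920472305284666 0.13763889237826543
```

View pics/s20.png

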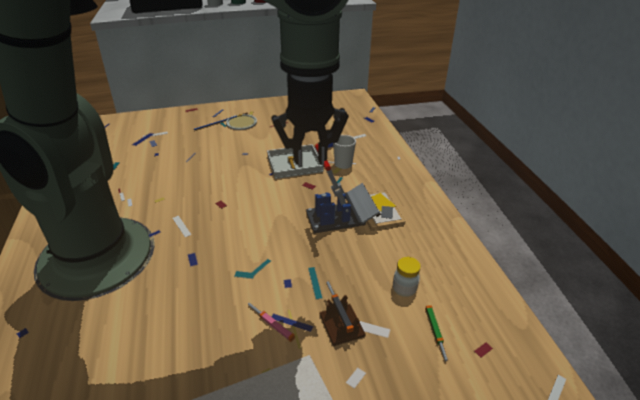

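View pics/t20.png

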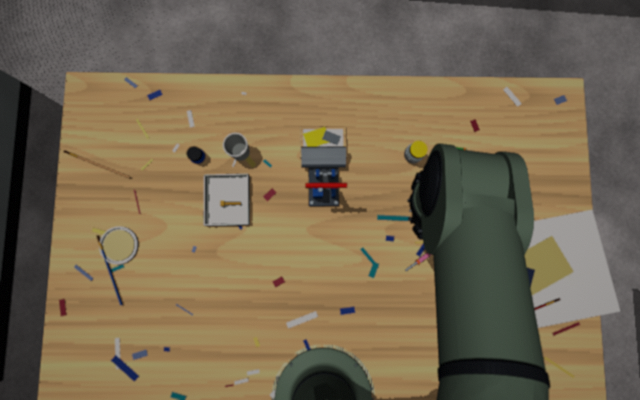

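Run:
```python
from h import *
P,e=tri(245+390.5/5-.5,120+184.5/5-.5,325.92,184.74);print(P,e,"theta",np.arctan2(P[2]-.05,.63-P[0]),np.hypot(P[2]-.05,.63-P[0]))
for n,u,v in [('jar',416,149),('cup',236,145),('ink',196,155)]: pass
t=cv2.imread('pics/t0.png') if 0 else cv2.imread('pics/top0.png'); b=cv2.imread('pics/t20.png')
for nm,(x0,y0,x1,y1) in dict(cup=(222,132,250,160),ink=(186,144,208,166),tray=(203,172,218,228)).items():
    print(nm,np.abs(t[y0:y1,x0:x1].astype(int)-b[y0:y1,x0:x1]).mean().round(2))
a=cv2.imread('pics/side0.png');c=cv2.imread('pics/s20.png')
for nm,(x0,y0,x1,y1) in dict(jar=(390,255,422,302),rest=(318,280,368,345)).items(): print(nm,np.abs(a[y0:y1,x0:x1].astype(int)-c[y0:y1,x0:x1]).mean().round(2))
```

```text
[0.57293357 0.00213704 0.19994199] 0.00015084939317035133 theta 1.2071337911679292 0.16043434227583772
cup 11.44
ink 8.43
tray 14.99
jar 3.52
rest 2.89
```

Run:
```python
import cv2,numpy as np
t=cv2.imread('pics/top0.png',0); b=cv2.imread('pics/t20.png',0)
for nm,(x0,y0,x1,y1) in dict(cup=(222,132,250,160),ink=(186,144,208,166),tray=(200,170,255,230),jar=(403,138,412,166)).items():
    r=cv2.matchTemplate(b[y0-4:y1+4,x0-4:x1+4],t[y0:y1,x0:x1],cv2.TM_CCOEFF_NORMED); _,v,_,l=cv2.minMaxLoc(r); print(nm,round(v,3),l[0]-4,l[1]-4, t[y0:y1,x0:x1].mean(),b[y0:y1,x0:x1].mean())
```

```text
cup 0.999 0 0 83.13265306122449 94.86352040816327
ink 1.0 0 0 60.07231404958678 68.72107438016529
tray 0.937 0 0 118.84848484848484 132.39606060606062
jar 0.999 0 0 94.61904761904762 107.70238095238095
```

Nothing has shifted (only the exposure differs), and the lever is at the stop. I'm handing the job in.

```bash
python3 -c "
from h import *
bot.job_done(); print(monitor.observe()['clock'])"
```

```text
the job is handed in; nothing more can be done
the job is handed in; nothing more can be done
```

The job is done in the order asked and handed in at about 22 s of the 72 s allowed; no verdict was reported.

- **Pin push:** I pushed the pin about 20 mm with the punch, at 5 to 8 N. In the top view the head stood about 5 mm clear of the left cheek.
- **Punch:** It is back in both forks of its rest, within about a pixel of its starting place.
- **Pin:** I drew it out by its head. In the last pictures it lies inside the white tray.
- **Lever:** I raised it until it met its stop and the force rose sharply, eased off, then let go. After release it measured about 1.207 rad from the two views, against 1.2 at fully up.
- **Jar, cup and ink pot:** Matching the first and last top views showed no shift in any of them. Plain brightness differences were high for the cup and ink pot, because the last picture was brighter overall.

Two things did not go as planned:

- **Lever force:** My path ran slightly inside the handle's arc, so the wrist force rose to about 55 N against the 120 N limit before I corrected it. Pushing into the stop then read about 38 N. Both loads were on the finger pads, not the gripper's body.
- **Lever angle check:** My first attempt was spoiled because the gripper hid the bar in the side view (the lines of sight missed by 5.6 mm and the radius came out wrong). I repeated it with a clear side picture taken after release; the lines then met within 0.2 mm and gave a 160 mm radius, as stated.

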